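# Lean a gel cassette to its pouring angle on the stud

## Task

First push the loose cap on the round stud block fully home, so that no red shows. Then lift the blue gel cassette frame by its black grip, stand it upright with the middle of its foot on the cap, and rock it sideways on the cap until its hanging black pointer settles between the two orange prongs on the dial. Finish still holding it there by the grip, foot resting lightly on the cap, ready for pouring; leave the other things on the bench alone.

Things in the scene. Friction and masses are not known exactly. Their poses are not given: they have to be found in the camera images.
- stud_block: round aluminium block fixed to the bench, 64 mm diameter, 30 mm high (dark rim 80 mm diameter, 6 mm high at its foot); origin at the centre of its underside on the bench, z up; it may stand at any yaw and on either side of the bench. On top it carries the push-in cap.
- cap (a joint): how far the cap is pushed into the block, m: 0 = 8 mm proud, red skirt showing; 0.008 = fully home, flange on the block. Starts 0 to 0.002. Slides straight down with 9 N friction, stays where left; the frame's weight does not push it. Black flange 50 mm diameter, 7 mm thick, with a lopsided black hump on top.
- cap_crest (a point): highest point of the cap, on the block's axis: 60 mm above the bench when 8 mm proud, 52 mm when home. The hump is a ball of 14 mm radius; a lower ball of 10 mm radius stands 13 mm off towards the block's own +x, its top 3 mm lower, so a foot leaned that way rides about 2 mm higher. Hard contact, no spring.
- gauge: blue gel cassette frame with angle gauge, loose, about 0.46 to 0.64 kg, upright on the bench. Foot 160 (y) x 50 (x) x 14 mm, flat below; upright glass plate with white dial, 160 mm wide, 164 mm high; black grip on top, overall 214 mm. Origin: centre of the foot's underside; z up, x out of the dial face, roughly away from the robot. Pointer and prongs are behind a clear cover, out of touch.
- grip (a point): centre of the black grip, a block 28 mm wide along the frame's y, 30 mm along its x, 50 mm high, 189 mm above the frame's underside, on its middle line; flat sides, to be pinched across the 28 mm from above.
- pointer (a joint): angle of the hanging black pointer on the dial, rad. Pivot 150 mm above the frame's underside, length 112 mm, lightly damped (settles in about 1.5 s). It hangs plumb, so it reads the frame's lean: 0 upright, growing as the frame's top leans to its own -y (positive turn about its own x).
- rider (a joint): angle of the orange two-pronged mark on the dial, rad, same pivot, zero and sense as the pointer; preset between 0.22 and 0.42 (on the -y half of the dial) and stays put.
- pointer_tip (a point): free lower end of the black pointer, 112 mm from its pivot.
- rider_mark (a point): middle of the 16 mm gap between the two orange prongs, 112 mm from the same pivot, in the plane of the pointer.
- tip_rack: blue pipette tip rack, 85 x 120 x 51 mm, origin at the centre of its underside; leave alone.
- beaker: glass cup, 70 mm diameter, 85 mm high, origin at the centre of its underside; leave alone.
- buffer_bottle: amber jar with white cap, 52 mm diameter, 110 mm high, origin at the centre of its underside; leave alone.
Things that resemble listed ones, but are neither listed nor needed, are in the scene too. There is more than one size of the gauge; the one meant has the size given above.

How it is judged:
By the outcome, as a careful person would: the job done as asked, in the order asked, and still so for the second after the job is handed in, while the arm keeps its last pose, push and grip.
It also fails if it takes over 61 s, if anything falls off the work surface, if the arm or the gripper's body presses on something with over 40 N, if the wrist force passes 120 N, or if a joint passes its speed limit or range.

## Robot

A 6-joint arm with a two-finger parallel gripper is mounted at the origin on the work surface. World frame = base frame: x ahead of the robot, y to its left, z up, the work surface at z = 0. Lengths are in mm, angles in rad, forces in N, time in s.
With the tool pointing down it reaches from about 275 to 975 mm from the base axis. Payload 8.4 kg.
Tool frame: the origin (TCP) lies between the finger pads; the fingertips stand 25 mm ahead of it and the grasp point (between the pads) lies 6 mm ahead of it; x points along the fingers, z is the direction in which the jaws open and shut, and the axes are right-handed (so a half turn about x gives the same grasp; the last joint's range is limited). The gripper opens to 92 mm and grips with 3 to 60 N. Pads are 20 mm wide; open, the fingers measure 128 mm over their backs; the gripper's body (75 mm by 189 mm) begins 69 mm behind the grasp point.
Start: joints at [1.338, 0.353, 1.633, -0, 1.155, -0.002], TCP at [142.971, 608.43, 239.583] pointing down, gripper open.
Joint ranges: [-2.63, 2.63], [-0.92, 2.1], [0.06, 2.66], [-1.3, 4.44], [0, 2.69], [-3.02, 3.02]. Speed limits (rad/s): [2.22, 2.22, 2.79, 3.14, 3.14, 3.14].

## Interface

Orientations are given as a unit quaternion [x, y, z, w].
In Python, from bench import env gives the robot as it stands.
- The arm moves only by the tool send_rows, never from a script. Its argument "targets" is a list of rows, each a list of 4 numbers: the shift along the world's x, y, z in mm, then the turn about the world's z in rad. A call has 1 to 10 rows; each row shifts and turns the commanded pose from where the row before left it; what a row does not reach is not made up. A row lasts 1/10 s, in which the tool goes at most 50 mm and 8.59 degrees, less where a joint would pass 70% of its speed; a pose out of reach is approached as far as the arm can. A call is refused whole if a number of a shift passes 50 or a number of a turn 0.15, either way. A call with a gripper value outside its range is refused whole. "hand" is the closure, from 0 (fully open) to 1 (shut), set as the call begins (left out, the last holds). The fingers move at their own pace and stop on an object; the grip force is fixed at half the most. Time passes only in rows, so rows that do not move let the fingers close. It gives the time, the measured TCP pose, the force and the opening at its end, in the units of the state.
- env.get_state(): the state, without advancing time (a new reading comes with each control period).
- env.snapshot(name): name is "scene" or "top" or "wrist"; returns (picture, depth): 420x560x3 uint8, red, green, blue; 420x560 float32, mm along the optical axis (not along the pixel's ray), 0 where there is no reading.
- env.camera_params(name): a dict with "fx", "fy", "cx", "cy" (pixels), "eye" and "attitude" of the camera in the world. Camera axes: x right, y down, z forward; pixel columns grow to the right and rows downward; lengths in mm; the calibration is good to about 2 mm. The wrist camera is an equidistant fisheye: a pixel r from the principal point sees the ray r / f radians off the axis. A picture is of the moment at which its call begins: read the wrist's pose just before it. camera_params takes no time and is no camera call; for the wrist camera it gives the pose at the moment of the call.
- env.finish_job(): hands the job in, once; it reports no verdict.
The state is a dict: "time": time; "joints": joint angles; "dq": joint speeds; "effort": joint torques, N m; "ee_pos": TCP position; "orientation": TCP orientation; "force": force on the tool from outside, world axes, zero at the start; "ft_torque": the same for the moment, N m; "grip_width": opening from 0.0 (shut) to 1.0 (fully open).
Only numpy, scipy, OpenCV 4.12 (cv2) and the standard library are available. Lean on these libraries where they do the work, as an engineer would, in place of code of your own. Each camera call takes 0.05 s, during which the arm holds its last target.

## Working session

There is one attempt and no reset: what is moved stays moved. The work goes in short steps, Python scripts to look and compute and a tool call to move; the robot and the scene stay as the last step left them, time stands still between calls to the robot, and variables do not carry over. Pictures are saved under pics/ and viewed, and the job is handed in when it is done.

Besides the shell and the picture viewer there is one more tool, called as a command line: name --pt "numbers of a row" for each row, then --argument value for the rest. send_rows: Moves the arm, as the interface text tells. Its arguments: {"type":"object","properties":{"targets":{"type":"array"},"hand":{"type":"number"}},"required":["targets"]}

```bash
ls; mkdir -p pics; python3 - <<'E'
from bench import env
import cv2,numpy as np
print(env.get_state())
for n in ("scene","top","wrist"):
    print(n,env.camera_params(n))
    p,d=env.snapshot(n)
    cv2.imwrite(f"pics/{n}0.png",p[:,:,::-1]); np.save(f"pics/{n}0_d.npy",d)
print(env.get_state()["time"])
E
```

```text
pics
{'time': 0.0, 'joints': array([ 1.33761038e+00,  3.53635801e-01,  1.63407376e+00,  1.33459858e-05,
        1.15523086e+00, -2.41284412e-03]), 'dq': array([-0.00055065, -0.00043071, -0.00111521,  0.00062056, -0.00074803,
        0.00077771]), 'effort': array([ 4.44004778e-03, -5.93860531e+01, -3.34211147e+01,  7.01248320e-02,
        2.35352194e-02, -1.70903349e-04]), 'ee_pos': array([142.85882281, 608.00335689, 238.89722956]), 'orientation': array([-0.43939986,  0.55461845,  0.43881663,  0.5538647 ]), 'force': array([-0.23159081,  0.90934428,  0.43161727]), 'ft_torque': array([ 0.01603299, -0.02304224,  0.00069738]), 'grip_width': 1.001614511029624}
scene {'fx': 391.28310340094015, 'fy': 391.28310340094015, 'cx': 276.3781179572934, 'cy': 212.3161415846144, 'eye': array([1016.00878631,  595.66899174, 1023.72383344]), 'attitude': array([ 0.28765932,  0.89879661, -0.31705375, -0.09430635])}
top {'fx': 392.60437131298835, 'fy': 392.60437131298835, 'cx': 287.9476112360612, 'cy': 210.24315082506507, 'eye': array([ 507.53283275,   -9.07018893, 1064.57799967]), 'attitude': array([-0.70036289,  0.71262167, -0.03132185,  0.0260984 ])}
wrist {'fx': 325.19226210127806, 'fy': 325.19226210127806, 'cx': 284.90402030635425, 'cy': 210.63284720155985, 'eye': array([ 77.03957793, 624.16212444, 383.30359567]), 'attitude': array([0.7773009 , 0.61686365, 0.07648183, 0.09712401])}
0.15
```

View pics/scene0.png

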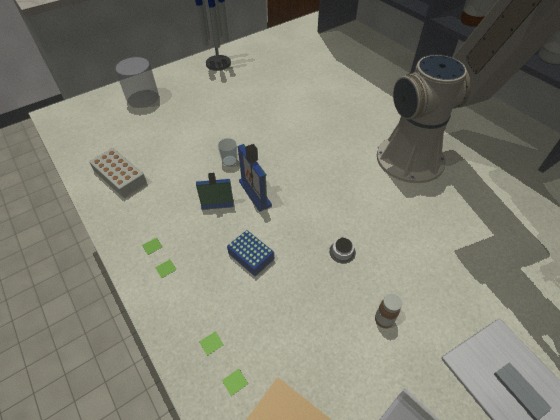

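View pics/top0.png

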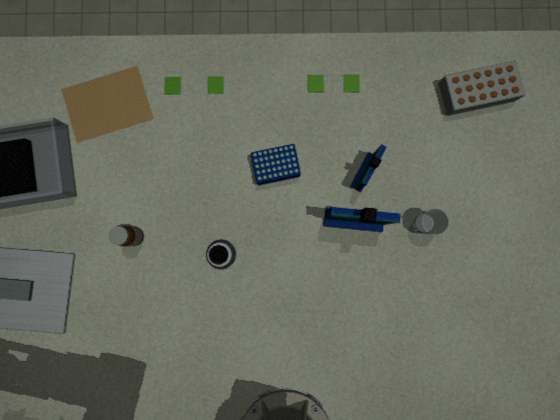

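View pics/wrist0.png

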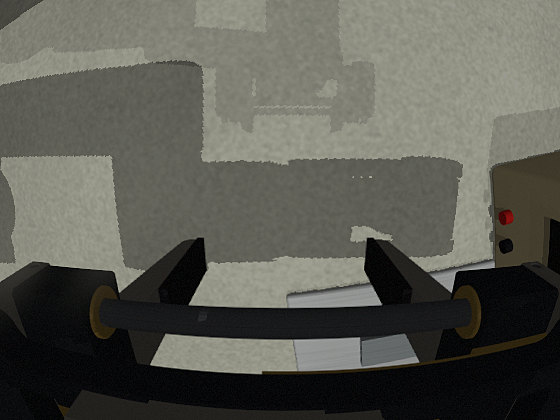

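The top view shows the stud block at (221,254), the large frame at (363,217), the small look-alike at (370,167), the tip rack at (275,164), the bottle at (125,236) and the beaker at (424,222). I'll measure these next and look at crops.

```bash
cat > h.py <<'E'
from bench import env
import cv2,numpy as np
from scipy.spatial.transform import Rotation as R
def cam(n):
    c=env.camera_params(n); return c,R.from_quat(c["attitude"]).as_matrix(),np.array(c["eye"])
def ray(n,u,v,c=None):
    c,A,e=c or cam(n)
    x=(u-c["cx"])/c["fx"]; y=(v-c["cy"])/c["fy"]
    if n=="wrist":
        r=np.hypot(x,y); s=np.sin(r)/r if r>1e-9 else 1
        d=np.array([x*s,y*s,np.cos(r)])
    else: d=np.array([x,y,1.])
    return e,A@d
def onz(n,u,v,z,c=None):
    e,d=ray(n,u,v,c); return e+d*(z-e[2])/d[2]
def onplane(n,u,v,p0,nn,c=None):
    e,d=ray(n,u,v,c); return e+d*(np.dot(np.array(p0)-e,nn)/np.dot(d,nn))
def proj(n,P,c=None):
    c,A,e=c or cam(n); q=A.T@(np.array(P)-e)
    if n=="wrist":
        t=np.arctan2(np.hypot(q[0],q[1]),q[2]);k=t/np.hypot(q[0],q[1])
        return c["cx"]+c["fx"]*q[0]*k,c["cy"]+c["fy"]*q[1]*k
    return c["cx"]+c["fx"]*q[0]/q[2],c["cy"]+c["fy"]*q[1]/q[2]
def two(n1,p1,n2,p2,c1=None,c2=None):
    e1,d1=ray(n1,*p1,c1);e2,d2=ray(n2,*p2,c2)
    M=np.c_[d1,-d2];s=np.linalg.lstsq(M,e2-e1,rcond=None)[0]
    a=e1+d1*s[0];b=e2+d2*s[1]; return (a+b)/2,np.linalg.norm(a-b)
def world(n,u,v,d):
    c,A,e=cam(n); z=d[v,u]; return e+A@np.array([(u-c["cx"])/c["fx"]*z,(v-c["cy"])/c["fy"]*z,z])
def crop(p,u0,u1,v0,v1,k,f):
    cv2.imwrite(f,cv2.resize(p[v0:v1,u0:u1],None,fx=k,fy=k,interpolation=cv2.INTER_CUBIC))
E
python3 - <<'E'
from h import *
s=cv2.imread("pics/scene0.png");t=cv2.imread("pics/top0.png")
a=cv2.resize(t[235:275,200:242],(420,400),interpolation=2);b=cv2.resize(s[230:265,325:362],(370,350),interpolation=2)
o=np.zeros((400,800,3),np.uint8);o[:,:420]=a;o[:350,420:790]=b;cv2.imwrite("pics/c_stud.png",o)
crop(s,190,285,135,215,7,"pics/c_gs.png"); crop(t,300,440,135,240,5,"pics/c_gt.png")
print("grip top",onz("top",369,215,214),"tool z,x",R.from_quat(env.get_state()["orientation"]).as_matrix())
print("stud",onz("top",221,254,45),onz("scene",343,246,55))
dt=np.load("pics/top0_d.npy");ds=np.load("pics/scene0_d.npy")
for u,v in((221,254),(369,215),(376,162),(350,216)):print(u,v,world("top",u,v,dt))
for u,v in((343,244),(252,153),(212,178)):print(u,v,world("scene",u,v,ds))
E
```

```text
grip top [ 563.3320928  -192.02065475  214.        ] tool z,x [[-2.36919163e-04 -9.73484947e-01  2.28750959e-01]
 [-1.03690899e-03  2.28751081e-01  9.73484395e-01]
 [-9.99999434e-01 -6.55681650e-06 -1.06361080e-03]]
stud [480.19812291 157.30862695  45.        ] [493.36918478 175.68020195  55.        ]
221 254 [480.44419347 155.8108582   54.17845998]
369 215 [ 563.35787715 -192.10519621  213.60696235]
376 162 [ 693.72127496 -227.76189205  145.45541622]
350 216 [ 565.27342961 -159.47934103  160.62668562]
343 244 [489.33050854 170.85745085  56.24219252]
252 153 [ 573.12053161 -178.78736054  203.7167901 ]
212 178 [ 701.06660496 -218.5715786   138.40016608]
```

View pics/c_stud.png

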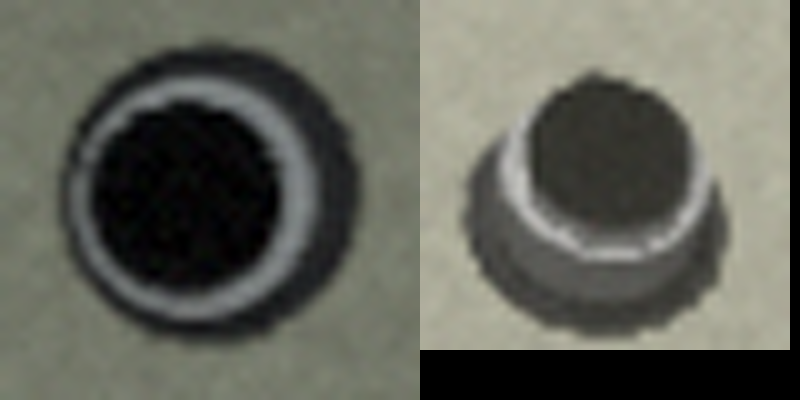

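View pics/c_gs.png

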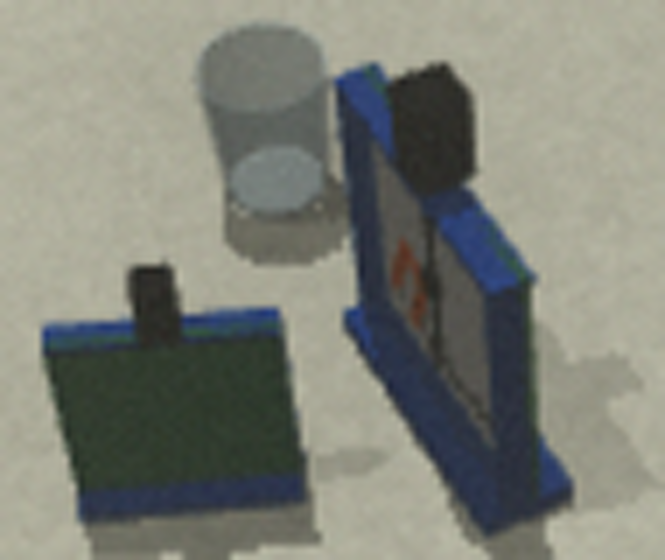

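View pics/c_gt.png

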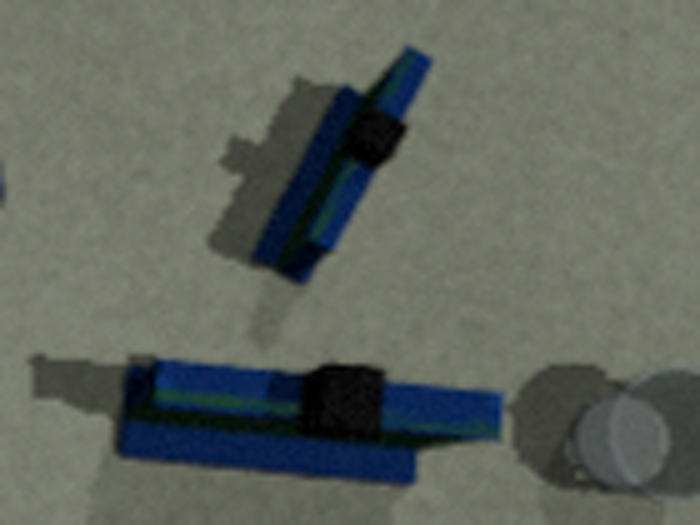

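```bash
python3 - <<'E'
from h import *
c,A,e=cam("wrist");s=env.get_state();T=R.from_quat(s["orientation"]).as_matrix()
print("cam in tool",T.T@(e-s["ee_pos"]),"\naxes in tool",(T.T@A).round(3))
print("rim",onz("top",221.1,254.35,4),"flange",onz("top",218.5,254.4,45))
# scene crop: flange centre
# crop scale10 origin(325,230), x offset 420
print("flange scene",onz("scene",325+(527+693)/2/10-42,230+(78+235)/20,45), "rim scene",onz("scene",325+(465+728)/20-42,230+23.0,4))
t=cv2.imread("pics/top0.png");hsv=cv2.cvtColor(t,cv2.COLOR_BGR2HSV)
# plate top edge line corners from crop (5x, origin 300,135)
for (u,v) in((155,370),(502,400),(155,392),(500,420)):print("platetop",onz("top",300+u/5,135+v/5,164))
for (u,v) in((120,455),(413,482),(125,365)):print("foot",onz("top",300+u/5,135+v/5,14))
for (u,v) in((308,367),(384,367),(382,440),(305,435)):print("griptop",onz("top",300+u/5,135+v/5,214))
E
```

```text
cam in tool [-144.34840743   67.79550263    0.4647804 ] 
axes in tool [[-0.    -0.245  0.969]
 [ 0.002 -0.969 -0.245]
 [ 1.     0.001  0.001]]
rim [478.16045006 163.73477334   4.        ] flange [479.28711567 163.7516875   45.        ]
flange scene [484.72189742 172.1402113   45.        ] rim scene [483.8019132  172.38620221   4.        ]
platetop [ 581.96521982 -115.59748086  164.        ]
platetop [ 565.36921555 -275.20089377  164.        ]
platetop [ 571.80473006 -115.32782511  164.        ]
platetop [ 556.16187096 -273.90091621  164.        ]
foot [ 549.01250674 -113.37292769   14.        ]
foot [ 531.83457783 -269.98296442   14.        ]
foot [ 597.33450093 -117.27555081   14.        ]
griptop [ 578.0061178  -176.38395472  214.        ]
griptop [ 577.4411001 -209.5250663  214.       ]
griptop [ 545.6532997  -207.50914928  214.        ]
griptop [ 548.40402893 -174.10557349  214.        ]
```

send_rows --pt "28 -40 -3 -0.12" --pt "28 -40 -3 -0.12" --pt "28 -40 -3 -0.12" --pt "28 -40 -3 -0.12" --pt "28 -40 -3 -0.12" --pt "28 -40 -3 -0.12" --pt "28 -40 -3 -0.12" --pt "28 -40 -3 -0.12" --pt "28 -40 -3 -0.12" --pt "28 -40 -3 -0.12" --hand 1

```text
time: 1.15
ee_pos: [423.7, 206.6, 209.6]
orientation: [-0.048, 0.705, 0.048, 0.706]
force: [0.2, 0.5, -0.6]
grip_width: 0.152
```

send_rows --pt "28 -40 -3 -0.12" --pt "28 -40 -3 -0.12" --pt "0 0 0 0" --pt "0 0 0 0"

```text
time: 1.55
ee_pos: [479.1, 127.4, 203.2]
orientation: [0.036, 0.707, -0.036, 0.706]
force: [-0.7, 0.6, 0.4]
grip_width: 0.005
```

```bash
python3 - <<'E'
from h import *
s=env.get_state();print(s["time"],s["ee_pos"],R.from_quat(s["orientation"]).as_matrix()[:,2],s["joints"],s["force"],s["grip_width"])
p,d=env.snapshot("wrist");p=p[:,:,::-1];cv2.imwrite("pics/w1.png",p);np.save("pics/w1_d.npy",d)
u,v=proj("wrist",[479,164,50]);print(u,v)
u,v=int(u),int(v);crop(p,max(u-60,0),u+60,max(v-60,0),v+60,6,"pics/w1c.png");print(max(u-60,0),max(v-60,0))
E
```

```text
1.55 [479.08101594 127.42233864 203.2373847 ] [ 9.94788172e-01 -1.01958989e-01 -9.26183350e-04] [2.56760116e-01 1.94225113e-01 1.94084272e+00 2.94945238e-04
 1.00742051e+00 3.58738972e-01] [-0.6973545   0.58749524  0.40866224] 0.00523740053302831
280.54013999447193 166.5721940862881
220 106
```

View pics/w1.png

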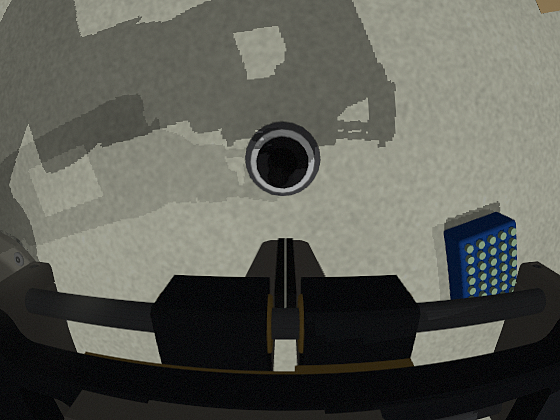

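View pics/w1c.png

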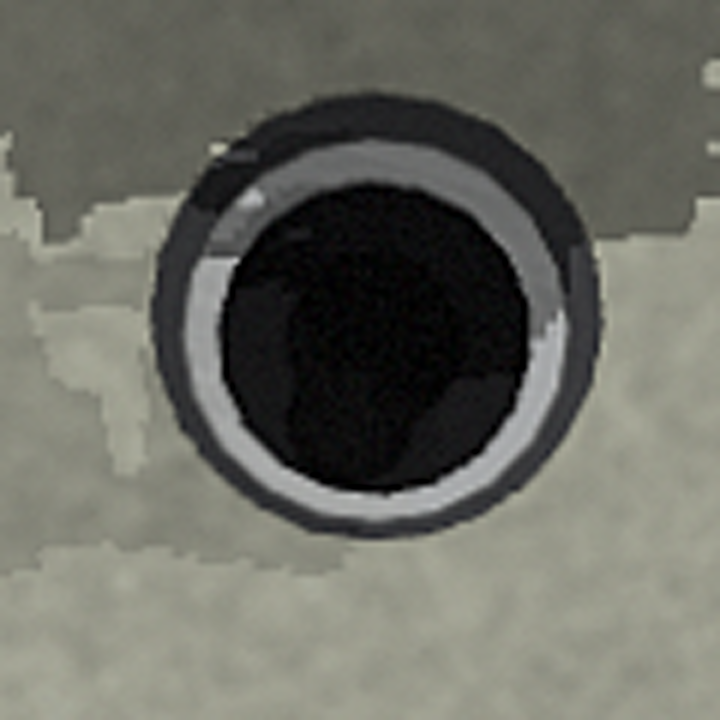

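The block is at wrist pixel (282,158) with the black cap on it. I'll stretch the contrast and map heights to find which way the hump leans.

```bash
python3 - <<'E'
from h import *
p=cv2.imread("pics/w1.png");d=np.load("pics/w1_d.npy");c=cam("wrist")
g=np.clip(p.astype(float)*5,0,255).astype(np.uint8)
crop(g,240,325,118,202,8,"pics/w1g.png")
gray=cv2.cvtColor(p,cv2.COLOR_BGR2GRAY)
# outer rim: dark region from bench
H=np.full((84,84),0.);P={}
pts=[]
for v in range(118,202):
  for u in range(240,324):
    if d[v,u]>0:
      e,r=ray("wrist",u,v,c); k=d[v,u]/np.dot(c[1][:,2],r); q=e+r*k; H[v-118,u-240]=q[2]; pts.append(q)
pts=np.array(pts)
cv2.imwrite("pics/w1h.png",cv2.resize(np.clip((H-30)*8,0,255).astype(np.uint8),None,fx=8,fy=8,interpolation=0))
for lo,hi in((26,34),(41,46),(46,50),(50,54),(54,57),(57,63)):
    q=pts[(pts[:,2]>lo)&(pts[:,2]<hi)&(np.hypot(pts[:,0]-480,pts[:,1]-165)<50)];print(lo,hi,len(q),q.mean(0).round(1) if len(q) else'', (q.min(0)+q.max(0))[:2]/2 if len(q) else'')
# block ellipse via light ring outer contour
m=((H<34)&(H>26)).astype(np.uint8)
def fit(mask,z):
    cs,_=cv2.findContours(mask,cv2.RETR_EXTERNAL,cv2.CHAIN_APPROX_NONE);k=max(cs,key=cv2.contourArea)[:,0]
    W=np.array([onz("wrist",a+240,b+118,z,c)[:2] for a,b in k])
    A=np.c_[2*W,np.ones(len(W))];s=np.linalg.lstsq(A,(W**2).sum(1),rcond=None)[0];print("circle",s[:2],np.sqrt(s[2]+s[0]**2+s[1]**2))
fit((H>26).astype(np.uint8),30);fit((H>40).astype(np.uint8),45)
E
```

```text
26 34 1060 [481.3 169.9  29.1] [480.43176497 167.26003242]
41 46 1255 [481.7 170.3  42.7] [480.58066619 167.21474134]
46 50 131 [479.5 165.9  48.4] [479.60176503 162.98640144]
50 54 341 [478.6 162.4  52.3] [479.48272145 163.23690946]
54 57 285 [479.4 165.7  55.4] [480.01308306 164.01546001]
57 63 67 [480.4 166.8  57.6] [480.6768601  167.25113345]
circle [480.60927058 167.33122292] 30.841434419331122
circle [480.58185779 167.67110635] 23.87341835454197
```

View pics/w1g.png

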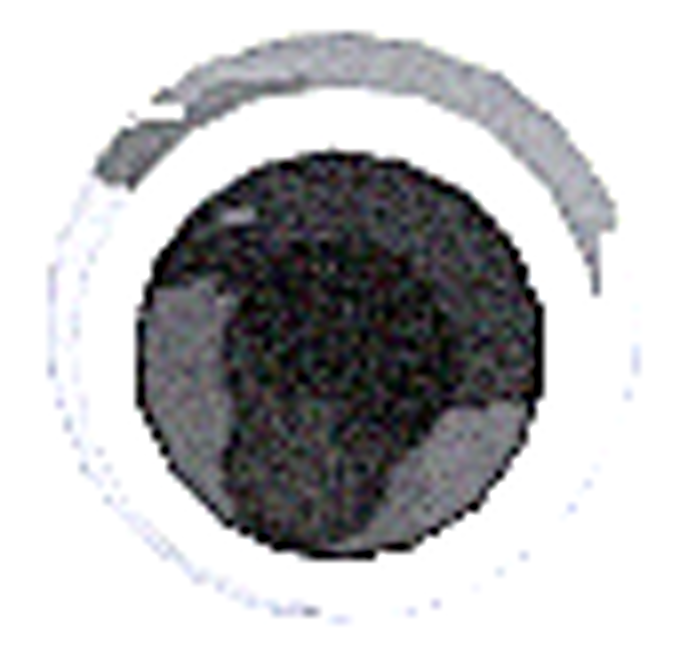

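View pics/w1h.png

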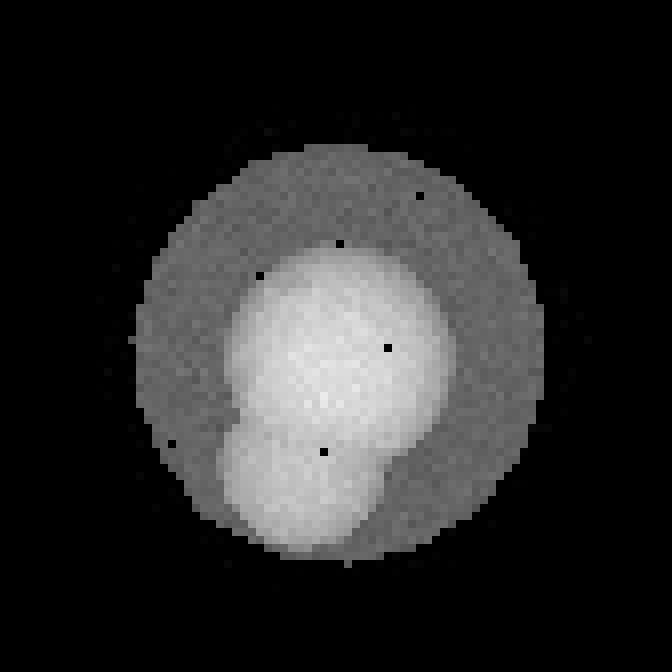

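The height map shows the main ball at the centre. The lower ball lies towards image-down, which is world −y at about −114°. I'll turn the frame to about yaw +0.65 later, so that it leans clear of the lower ball and faces the scene camera. Next I push the cap.

send_rows --pt "0.5 13 -10 0" --pt "0.5 14 -30 0" --pt "0.5 13 -40 0" --pt "0 0 -25 0" --pt "0 0 -8 0" --pt "0 0 0 0" --pt "0 0 -3 0" --pt "0 0 -3 0" --pt "0 0 -2 0" --pt "0 0 -2 0"

```text
time: 2.6
ee_pos: [481.2, 168.6, 81.6]
orientation: [0.036, 0.706, -0.035, 0.707]
force: [-1.5, 0.3, 10.0]
grip_width: 0.004
```

send_rows --pt "0 0 -2 0" --pt "0 0 -2 0" --pt "0 0 -1 0" --pt "0 0 0 0"

```text
time: 3.0
ee_pos: [481.2, 168.6, 76.9]
orientation: [0.036, 0.706, -0.035, 0.707]
force: [-2.9, 0.1, 10.5]
grip_width: 0.007
```

send_rows --pt "0 0 -1 0" --pt "0 0 -1 0" --pt "0 0 0 0"

```text
time: 3.3
ee_pos: [481.4, 168.7, 76.3]
orientation: [0.036, 0.706, -0.035, 0.707]
force: [-8.1, -1.6, 31.2]
grip_width: 0.005
```

The force rose to 31 N at a tip height of about 51.5 mm, so the cap has bottomed. I'll retract and check.

send_rows --pt "0 0 20 0" --pt "0 -10 40 0" --pt "0 -20 40 0" --pt "0 -10 27 0" --pt "0 0 0 0" --pt "0 0 0 0" --hand 0

```text
time: 3.9
ee_pos: [480.8, 128.3, 201.1]
orientation: [0.036, 0.706, -0.035, 0.707]
force: [-0.6, 0.2, -0.1]
grip_width: 0.504
```

```bash
cat > st.py <<'E'
from h import *
def st():
    s=env.get_state();print("t",s["time"],"tcp",s["ee_pos"].round(1),"phi",np.arctan2(*R.from_quat(s["orientation"]).as_matrix()[[1,0],2]).round(3),"F",s["force"].round(1),"w",s["grip_width"].round(3),"q6",s["joints"][5].round(2));return s
E
python3 - <<'E'
from st import *
st();c=cam("wrist");p,d=env.snapshot("wrist");p=p[:,:,::-1]
pts=[]
for v in range(105,205):
  for u in range(230,335):
    if d[v,u]>0:
      e,r=ray("wrist",u,v,c);q=e+r*(d[v,u]/np.dot(c[1][:,2],r));pts.append([*q,*p[v,u]])
pts=np.array(pts)
rr=np.hypot(pts[:,0]-480.6,pts[:,1]-167.5)
for lo,hi in((0,3),(19,23),(28,31)):
    q=pts[(rr>=lo)&(rr<hi)];print(lo,hi,np.median(q[:,2]))
b=pts[:,3:];print("red px",((b[:,2]>60)&(b[:,2]>1.6*b[:,1])).sum())
s,_=env.snapshot("scene");s=s[:,:,::-1];o=crop(s,320,370,225,270,10,"pics/s2.png")
print(b[(rr<40)&(b[:,2]>1.3*b[:,1]+10)][:5])
E
```

```text
Traceback (most recent call last):
  File "st.py", line 3, in st
    s=env.get_state();print("t",s["time"],"tcp",s["ee_pos"].round(1),"phi",np.arctan2(*R.from_quat(s["orientation"]).as_matrix()[[1,0],2]).round(3),"F",s["force"].round(1),"w",s["grip_width"].round(3),"q6",s["joints"][5].round(2));return s
                                                                                                                                                                                ^^^^^^^^^^^^^^^^^^^^^
AttributeError: 'float' object has no attribute 'round'
```

```bash
sed -i 's/s\["grip_width"\].round(3)/round(s["grip_width"],3)/' st.py
python3 - <<'E'
from st import *
st();c=cam("wrist");p,d=env.snapshot("wrist");p=p[:,:,::-1]
pts=[]
for v in range(105,205):
  for u in range(230,335):
    if d[v,u]>0:
      e,r=ray("wrist",u,v,c);q=e+r*(d[v,u]/np.dot(c[1][:,2],r));pts.append([*q,*p[v,u]])
pts=np.array(pts)
rr=np.hypot(pts[:,0]-480.6,pts[:,1]-167.5)
for lo,hi in((0,3),(19,23),(28,31)):
    q=pts[(rr>=lo)&(rr<hi)];print(lo,hi,np.median(q[:,2]))
s,_=env.snapshot("scene");s=s[:,:,::-1];crop(s,320,370,225,270,10,"pics/s2.png")
E
```

```text
t 3.9 tcp [480.8 128.3 201.1] phi -0.101 F [-0.6  0.2 -0.1] w 0.504 q6 0.36
0 3 50.777156268597
19 23 36.21786844741558
28 31 29.068699441223202
```

View pics/s2.png

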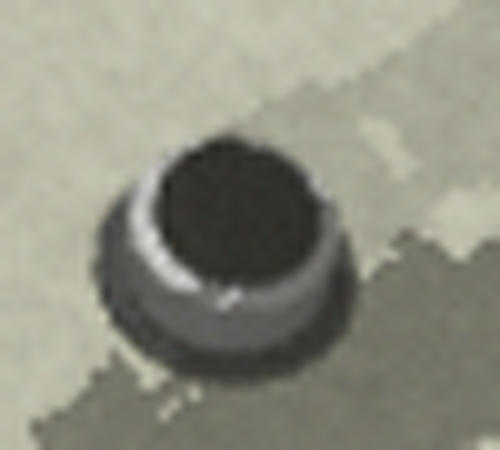

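The cap is home: the flange sits 7.1 mm above the block top, the crest is at about 51 mm, and no red shows. For the frame, the candidates are the large one (grip at top pixel (369,215), measured 214 mm high) and the small one (grip at (376,162), measured 145 mm high). I choose the large one and will check it in a close wrist view.

send_rows --pt "0 0 30 0" --pt "5 -30 30 0" --pt "10 -40 20 0" --pt "10 -40 10 0" --pt "10 -40 10 0" --pt "10 -40 0 0" --pt "10 -40 0 0" --pt "10 -40 0 0" --pt "10 -40 0 0" --pt "6 -20 0 0"

```text
time: 5.0
ee_pos: [561.6, -203.8, 298.5]
orientation: [0.036, 0.707, -0.036, 0.705]
force: [1.0, 0.1, -0.1]
grip_width: 1.003
```

send_rows --pt "0 0 0 0" --pt "0 0 0 0" --pt "0 0 0 0"

```text
time: 5.3
ee_pos: [561.1, -200.0, 300.1]
orientation: [0.035, 0.707, -0.035, 0.706]
force: [0.9, 0.6, 0.0]
grip_width: 1.0
```

```bash
python3 - <<'E'
from st import *
st();c=cam("wrist");p,d=env.snapshot("wrist");p=p[:,:,::-1];cv2.imwrite("pics/w3.png",p);np.save("pics/w3_d.npy",d)
pts=[]
for v in range(60,330):
  for u in range(200,400):
    if d[v,u]>0:
      e,r=ray("wrist",u,v,c);q=e+r*(d[v,u]/np.dot(c[1][:,2],r));pts.append([*q,u,v])
P=np.array(pts)
k=np.hypot(P[:,0]-562,P[:,1]+190)<60
q=P[k&(P[:,2]>206)&(P[:,2]<220)];print("grip top",len(q),np.median(q[:,2]),q[:,:2].min(0),q[:,:2].max(0),q[:,:2].mean(0),q[:,3:].mean(0))
box=cv2.minAreaRect(q[:,:2].astype(np.float32));print(box)
k=(abs(P[:,2]-162)<5);q=P[k];print("plate",len(q),q[:,:2].min(0),q[:,:2].max(0));print(cv2.minAreaRect(q[:,:2].astype(np.float32)))
E
```

```text
t 5.3 tcp [ 561.1 -200.   300.1] phi -0.099 F [0.9 0.6 0. ] w 1.0 q6 -0.25
grip top 1477 212.9503372696648 [ 551.34989575 -207.96678451] [ 583.04812245 -178.38255441] [ 567.0766425  -192.39210727] [290.57549086 213.72850372]
((567.2930908203125, -193.13975524902344), (27.628910064697266, 29.70404624938965), 83.96382141113281)
plate 3158 [ 550.23307898 -274.0556271 ] [ 590.03702217 -113.80509621]
((570.0870971679688, -194.24339294433594), (160.0040740966797, 22.52358627319336), 83.42244720458984)
```

View pics/w3.png

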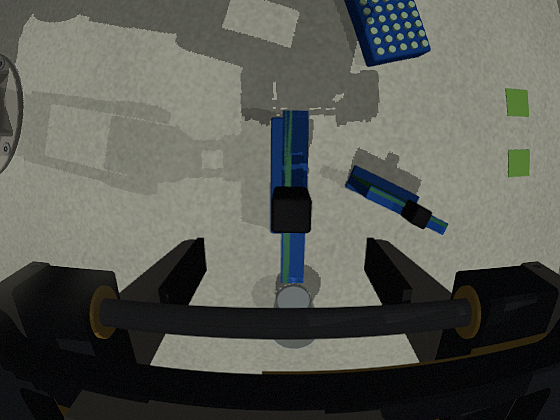

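The wrist view shows the large frame's grip at pixel (290,214), centre (567,−193), top at 213 mm, 28×30 mm, and a plate 160 mm long at yaw −0.105. The small one, at (415,212), is rejected. The tool can't tilt in this interface, so I pinch across the grip's 30 mm (the frame's x). That way the frame can rock about the jaw axis.

send_rows --pt "3 4 -20 0" --pt "3 3 -30 0" --pt "0 0 -30 0" --pt "0 0 -15 0" --pt "0 0 -8 0" --pt "0 0 0 0" --pt "0 0 0 0"

```text
time: 6.05
ee_pos: [568.2, -194.7, 198.8]
orientation: [0.035, 0.706, -0.035, 0.707]
force: [-0.2, -0.9, 0.3]
grip_width: 1.0
```

send_rows --pt "0 0 0 0" --pt "0 0 0 0" --pt "0 0 0 0" --pt "0 0 0 0" --pt "0 0 0 0" --pt "0 0 0 0" --pt "0 0 0 0" --pt "0 0 0 0" --hand 1

```text
time: 6.85
ee_pos: [567.4, -194.6, 197.5]
orientation: [0.035, 0.706, -0.035, 0.706]
force: [1.8, 0.5, -0.3]
grip_width: 0.333
```

send_rows --pt "0 0 5 0" --pt "0 0 10 0" --pt "0 0 15 0" --pt "0 0 20 0" --pt "0 0 20 0" --pt "0 0 15 0" --pt "0 0 5 0" --pt "0 0 0 0" --pt "0 0 0 0" --pt "0 0 0 0"

```text
time: 7.85
ee_pos: [566.9, -194.4, 286.5]
orientation: [0.036, 0.707, -0.035, 0.706]
force: [-1.1, -0.5, -4.6]
grip_width: 0.323
```

```bash
python3 - <<'E'
from st import *
st()
p,d=env.snapshot("scene");p=p[:,:,::-1];u,v=map(int,proj("scene",[567,-193,180]));print(u,v);crop(p,u-60,u+60,v-50,v+60,5,"pics/s4.png")
E
```

```text
t 7.85 tcp [ 566.9 -194.4  286.5] phi -0.1 F [-1.1 -0.5 -4.6] w 0.323 q6 -0.23
251 155
```

View pics/s4.png

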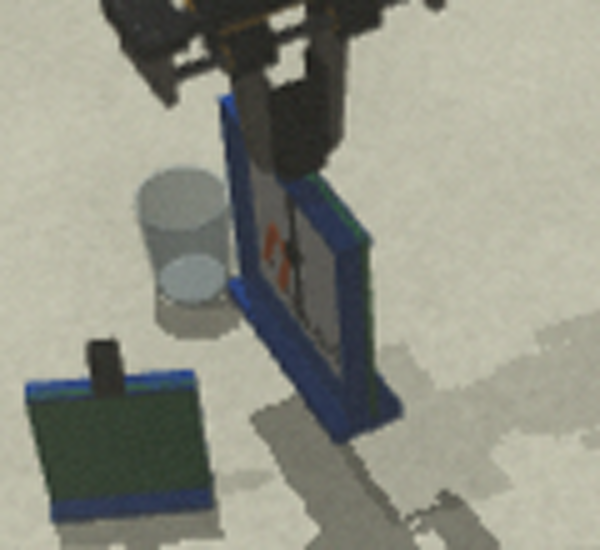

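Lifted cleanly. Now I carry it over the block and turn it to face the scene camera.

send_rows --pt "-2 10 0 0.03" --pt "-4 20 0 0.05" --pt "-6 25 0 0.06" --pt "-6 25 0 0.06" --pt "-6 25 0 0.06" --pt "-6 25 0 0.06" --pt "-6 25 0 0.06" --pt "-6 25 0 0.06" --pt "-6 25 0 0.06" --pt "-6 25 0 0.06"

```text
time: 8.9
ee_pos: [512.6, 37.0, 287.3]
orientation: [-0.162, 0.688, 0.163, 0.688]
force: [-0.5, 0.7, -5.1]
grip_width: 0.325
```

send_rows --pt "-6 25 0 0.06" --pt "-6 25 0 0.06" --pt "-6 25 0 0.06" --pt "-6 25 0 0.01" --pt "-5 20 0 0" --pt "-3 10 0 0" --pt "-1 2 0 0" --pt "0 0 0 0" --pt "0 0 0 0" --pt "0 0 0 0"

```text
time: 9.9
ee_pos: [480.7, 166.7, 287.6]
orientation: [-0.226, 0.67, 0.225, 0.67]
force: [-0.3, -0.1, -5.1]
grip_width: 0.324
```

```bash
python3 - <<'E'
from st import *
st()
p,d=env.snapshot("scene");p=p[:,:,::-1];u,v=map(int,proj("scene",[481,167,180]));print(u,v);cv2.imwrite("pics/s5f.png",p);np.save("pics/s5d.npy",d);crop(p,u-60,u+60,v-50,v+60,5,"pics/s5.png")
E
```

```text
t 9.9 tcp [480.7 166.7 287.6] phi 0.649 F [-0.3 -0.1 -5.1] w 0.324 q6 -0.32
349 216
```

View pics/s5.png

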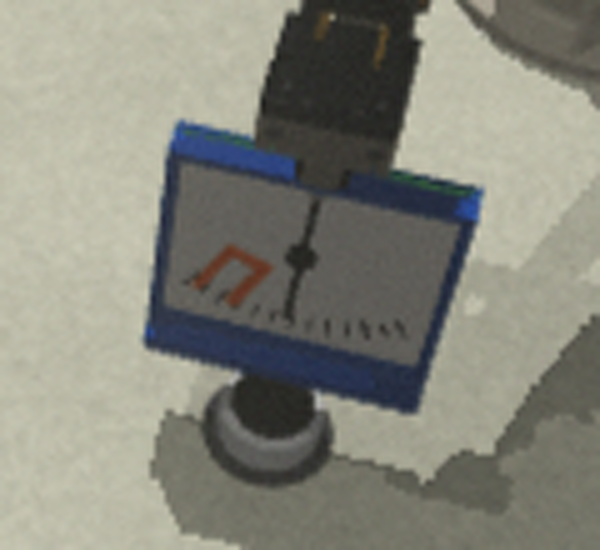

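```bash
cat > dial.py <<'E'
from st import *
def frame_uv(pts,o,psi,xoff):
    n=np.array([np.cos(psi),np.sin(psi),0]);y=np.array([-np.sin(psi),np.cos(psi),0]);c=cam("scene")
    out=[]
    for u,v in pts:
        q=onplane("scene",u,v,np.array(o)+xoff*n,n,c)-np.array(o);out.append((q@y,q[2]))
    return np.array(out)
E
python3 - <<'E'
from dial import *
o=[480.7,166.7,287.6-197.5]; psi=0.645
c=lambda a:[(289+x/5,166+y/5) for x,y in a]
pts=dict(pivtop=(316,198),dot=(301,257),tip=(290,318),prongL=(203,287),prongR=(237,302),barL=(232,248),barR=(268,267),platTL=(170,152),plateTR=(470,217),botL=(150,345),botR=(415,410))
uv=frame_uv(c(pts.values()),o,psi,10)
for k,q in zip(pts,uv):print(k,q.round(1))
E
```

```text
pivtop [  0.6 146.3]
dot [-0.5 95.8]
tip [ 0.6 40.4]
prongL [-50.2  49.3]
prongR [-30.   43.2]
barL [-37.9  89.6]
barR [-16.8  80.7]
platTL [-78.1 156. ]
plateTR [ 77.8 158.7]
botL [-76. -18.]
botR [ 81.1 -17. ]
```

```bash
python3 - <<'E'
from dial import *
p=cv2.imread("pics/s5f.png").astype(int)
m=np.zeros(p.shape[:2],bool);m[205:240,318:350]=True
m&=(p[:,:,2]>p[:,:,1]*1.35)&(p[:,:,2]>60)
v,u=np.nonzero(m);print(len(u))
uv=frame_uv(list(zip(u,v)),[480.7,166.7,90],0.645,10)
q=uv-[0.2,150];a=np.arctan2(-q[:,0],-q[:,1]);r=np.hypot(*q.T)
print(a.mean(),a.min(),a.max(),r.min(),r.max(),(a.min()+a.max())/2)
for lo,hi in((60,75),(75,90),(90,105),(105,125)):
    k=(r>lo)&(r<hi);print(lo,k.sum(),a[k].mean().round(3) if k.any() else '',a[k].min() if k.any() else '',a[k].max() if k.any() else '')
E
```

```text
64
0.4236705363120312 0.24752027742104 0.6186966875119598 68.45303136663047 114.60563212231838 0.4331084824664999
60 17 0.429 0.24752027742104 0.6186966875119598
75 19 0.426 0.2571845989994942 0.6029252511251129
90 19 0.417 0.2730673333388194 0.5663152874341486
105 9 0.423 0.29087490926589044 0.5481328457237827
```

The frame hangs plumb over the cap. The pointer tip is at crop (290,318) and the prong tips are at (203,287) and (237,302), so the rider reads about 0.37–0.42 rad. I lower it upright onto the cap.

send_rows --pt "1 -1 -10 0" --pt "1 -1 -12 0" --pt "0 0 -8 0" --pt "0 0 -4 0" --pt "0 0 -1 0" --pt "0 0 -1 0" --pt "0 0 0 0" --pt "0 0 0 0"

```text
time: 10.75
ee_pos: [482.7, 165.6, 251.9]
orientation: [-0.226, 0.67, 0.226, 0.67]
force: [0.8, 0.0, -5.1]
grip_width: 0.324
```

send_rows --pt "0 0 -1 0" --pt "0 0 0 0" --pt "0 0 0 0"

```text
time: 11.05
ee_pos: [482.5, 165.4, 250.6]
orientation: [-0.226, 0.67, 0.226, 0.67]
force: [0.3, 0.1, -5.8]
grip_width: 0.323
```

send_rows --pt "0 0 -0.5 0" --pt "0 0 0 0" --pt "0 0 0 0"

```text
time: 11.35
ee_pos: [482.5, 165.4, 250.1]
orientation: [-0.226, 0.67, 0.226, 0.67]
force: [-0.0, 0.2, -5.6]
grip_width: 0.329
```

send_rows --pt "0 0 -0.5 0" --pt "0 0 0 0" --pt "0 0 0 0"

```text
time: 11.65
ee_pos: [482.5, 165.4, 249.6]
orientation: [-0.226, 0.67, 0.226, 0.67]
force: [-0.7, -0.1, -5.1]
grip_width: 0.322
```

send_rows --pt "0 0 -0.5 0" --pt "0 0 0 0" --pt "0 0 0 0"

```text
time: 11.95
ee_pos: [482.5, 165.4, 249.2]
orientation: [-0.226, 0.67, 0.226, 0.67]
force: [-0.7, -0.5, -2.9]
grip_width: 0.323
```

Contact is made at z=249, with −2.9 N remaining. I'll check that it stands upright, then rock it.

send_rows --pt "0 0 -0.6 0" --pt "0 0 0 0" --pt "0 0 0 0"

```text
time: 12.25
ee_pos: [482.7, 165.5, 249.0]
orientation: [-0.226, 0.67, 0.226, 0.67]
force: [-1.4, -0.8, 4.6]
grip_width: 0.327
```

```bash
cat > look.py <<'E'
import sys
from dial import *
st();p,d=env.snapshot("scene");p=p[:,:,::-1];crop(p,290,410,160,270,5,"pics/%s.png"%sys.argv[1]);cv2.imwrite("pics/%sf.png"%sys.argv[1],p);np.save("pics/%sd.npy"%sys.argv[1],d)
E
python3 look.py s6
```

```text
t 12.25 tcp [482.7 165.5 249. ] phi 0.65 F [-1.4 -0.8  4.6] w 0.327 q6 -0.32
```

View pics/s6.png

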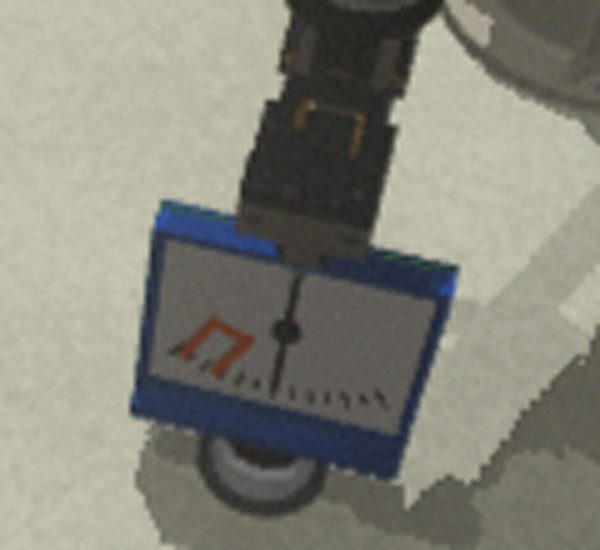

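The frame is upright with the foot middle (crop (266,445)) over the cap (262,455), pressing with about 10 N. Now I rock it along (0.60,−0.80).

send_rows --pt "2.3 -3 -0.1 0" --pt "2.3 -3.1 -0.2 0" --pt "2.3 -3 -0.3 0" --pt "2.3 -3.1 -0.3 0" --pt "2.3 -3.1 -0.3 0" --pt "0 0 0 0" --pt "0 0 0 0"

```text
time: 13.0
ee_pos: [494.2, 150.3, 247.7]
orientation: [-0.226, 0.67, 0.226, 0.67]
force: [-1.9, -0.1, 5.1]
grip_width: 0.325
```

```bash
python3 look.py s7
```

```text
t 13.0 tcp [494.2 150.3 247.7] phi 0.65 F [-1.9 -0.1  5.1] w 0.325 q6 -0.36
```

View pics/s7.png

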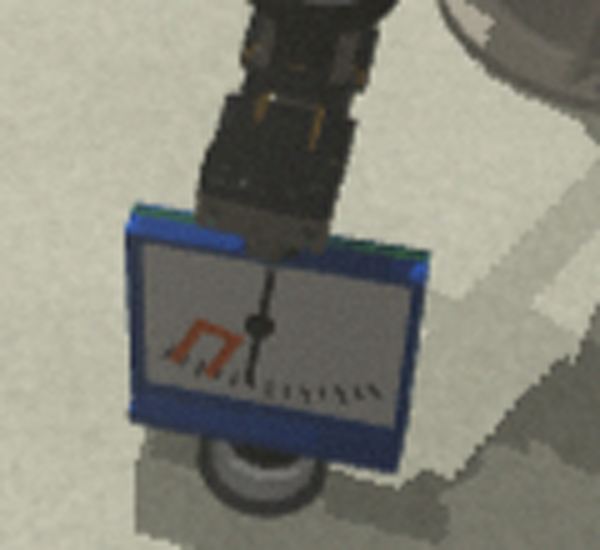

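It pivots as hoped: the foot stays put and the pointer has moved towards the prongs. I continue.

send_rows --pt "2.3 -3 -0.5 0" --pt "2.3 -3 -0.5 0" --pt "2.3 -3 -0.6 0" --pt "2.2 -3 -0.6 0" --pt "2.2 -3 -0.7 0" --pt "0 0 0 0"

```text
time: 13.65
ee_pos: [505.6, 135.1, 244.7]
orientation: [-0.226, 0.67, 0.226, 0.67]
force: [-1.3, -0.6, 5.5]
grip_width: 0.325
```

send_rows --pt "2.2 -3 -0.8 0" --pt "2.2 -3 -0.9 0" --pt "2.2 -3 -0.9 0" --pt "2.2 -2.9 -1 0" --pt "2.2 -2.9 -1.1 0" --pt "0 0 0 0" --pt "0 0 0 0"

```text
time: 14.35
ee_pos: [516.8, 120.4, 240.1]
orientation: [-0.226, 0.67, 0.226, 0.671]
force: [-0.1, -1.3, 5.8]
grip_width: 0.327
```

```bash
python3 look.py s8
```

```text
t 14.35 tcp [516.8 120.4 240.1] phi 0.65 F [-0.1 -1.3  5.8] w 0.327 q6 -0.42
```

View pics/s8.png

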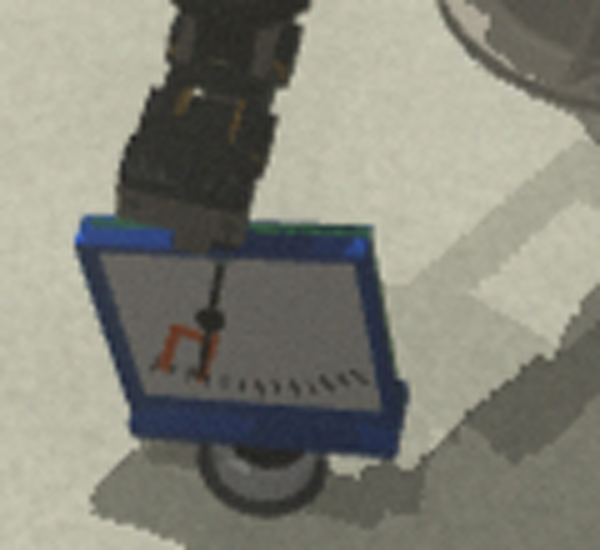

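The pointer tip at (204,378) is by the right prong, so the frame needs about 0.09 rad more.

send_rows --pt "2 -2.6 -1 0" --pt "2 -2.6 -1.1 0" --pt "2 -2.6 -1.1 0" --pt "2 -2.6 -1.2 0" --pt "1.8 -2.6 -1.2 0" --pt "0 0 0 0" --pt "0 0 0 0" --pt "0 0 0 0" --pt "0 0 0 0" --pt "0 0 0 0"

```text
time: 15.4
ee_pos: [526.7, 107.4, 234.5]
orientation: [-0.226, 0.67, 0.226, 0.671]
force: [1.3, -1.1, 5.8]
grip_width: 0.324
```

send_rows --pt "0 0 0 0" --pt "0 0 0 0" --pt "0 0 0 0" --pt "0 0 0 0" --pt "0 0 0 0" --pt "0 0 0 0" --pt "0 0 0 0" --pt "0 0 0 0"

```text
time: 16.2
ee_pos: [526.6, 107.4, 234.5]
orientation: [-0.226, 0.67, 0.226, 0.671]
force: [0.6, -1.6, 5.6]
grip_width: 0.322
```

```bash
python3 look.py s9; python3 - <<'E'
import cv2;p=cv2.imread("pics/s9f.png");cv2.imwrite("pics/s9z.png",cv2.resize(p[205:250,300:350],None,fx=14,fy=13,interpolation=cv2.INTER_CUBIC))
E
```

```text
t 16.2 tcp [526.6 107.4 234.5] phi 0.65 F [ 0.6 -1.6  5.6] w 0.322 q6 -0.45
```

View pics/s9.png

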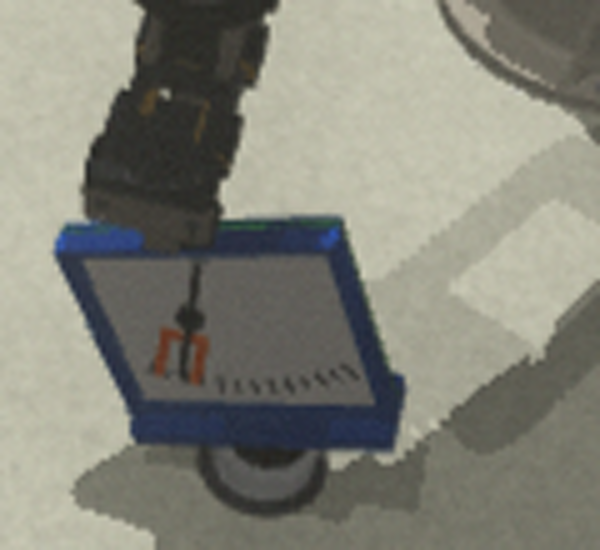

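View pics/s9z.png

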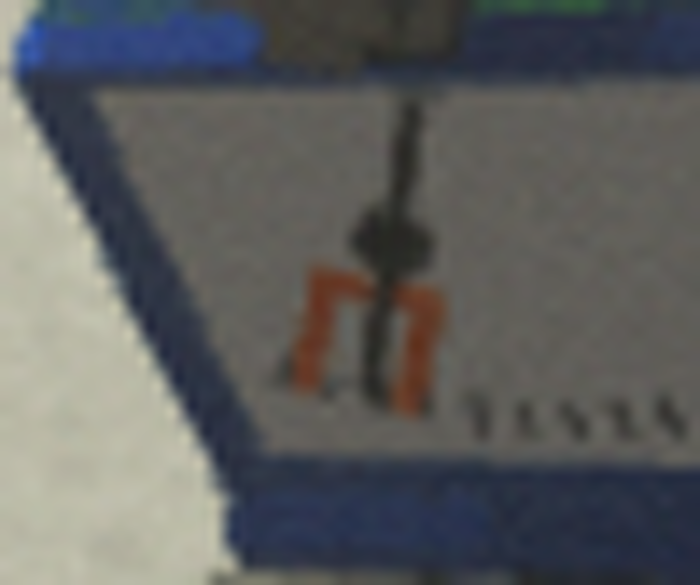

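The pointer tip at (380,395) in the zoom is inside the prongs (308 and 412, middle 360). I add about 0.03 rad more, then ease the press.

send_rows --pt "1.1 -1.5 -0.6 0" --pt "1.1 -1.5 -0.6 0" --pt "1.1 -1.4 -0.7 0" --pt "0 0 0 0" --pt "0 0 0.3 0" --pt "0 0 0.2 0" --pt "0 0 0 0" --pt "0 0 0 0" --pt "0 0 0 0" --pt "0 0 0 0"

```text
time: 17.25
ee_pos: [529.5, 103.0, 232.6]
orientation: [-0.226, 0.67, 0.226, 0.67]
force: [2.0, 0.4, -0.6]
grip_width: 0.325
```

send_rows --pt "0 0 0 0" --pt "0 0 0 0" --pt "0 0 0 0" --pt "0 0 0 0" --pt "0 0 0 0" --pt "0 0 0 0" --pt "0 0 0 0" --pt "0 0 0 0" --pt "0 0 0 0" --pt "0 0 0 0"

```text
time: 18.25
ee_pos: [529.3, 102.9, 232.6]
orientation: [-0.226, 0.67, 0.226, 0.67]
force: [1.9, 0.9, -1.9]
grip_width: 0.325
```

```bash
python3 look.py s10; python3 - <<'E'
import cv2;p=cv2.imread("pics/s10f.png");cv2.imwrite("pics/s10z.png",cv2.resize(p[205:250,295:345],None,fx=14,fy=13,interpolation=cv2.INTER_CUBIC))
E
```

```text
t 18.25 tcp [529.3 102.9 232.6] phi 0.65 F [ 1.9  0.9 -1.9] w 0.325 q6 -0.46
```

View pics/s10z.png

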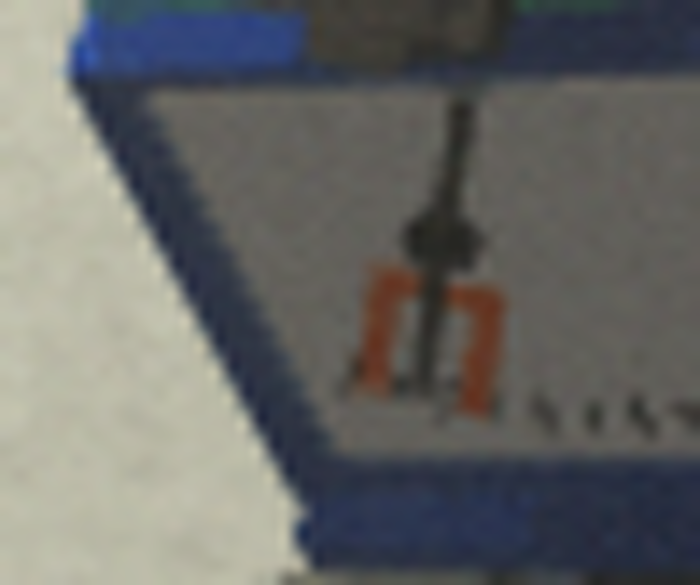

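View pics/s10.png

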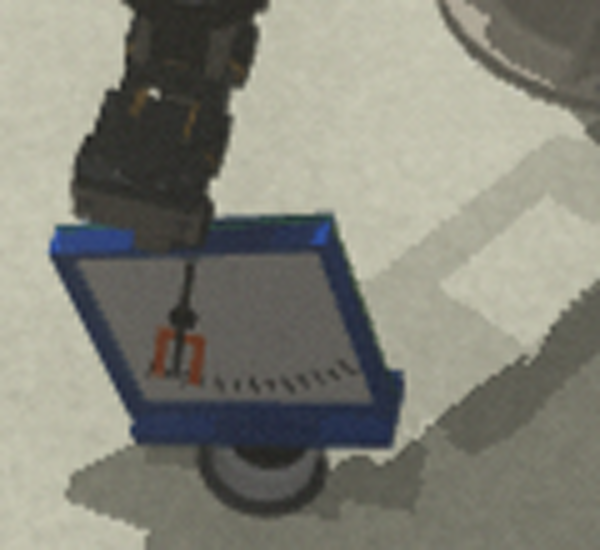

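The tip at (425,390) is centred between the prongs (375 and 475), and the foot middle (261) is over the cap (262). I check once more for drift.

send_rows --pt "0 0 0 0" --pt "0 0 0 0" --pt "0 0 0 0" --pt "0 0 0 0" --pt "0 0 0 0" --pt "0 0 0 0" --pt "0 0 0 0" --pt "0 0 0 0" --pt "0 0 0 0" --pt "0 0 0 0"

```text
time: 19.3
ee_pos: [529.4, 102.9, 232.7]
orientation: [-0.226, 0.67, 0.226, 0.67]
force: [0.8, 1.2, -2.9]
grip_width: 0.33
```

```bash
python3 look.py s11; python3 look.py s12; python3 - <<'E'
import cv2;p=cv2.imread("pics/s12f.png");cv2.imwrite("pics/s12z.png",cv2.resize(p[205:250,295:345],None,fx=14,fy=13,interpolation=cv2.INTER_CUBIC))
from h import *
t,_=env.snapshot("top");cv2.imwrite("pics/t12.png",t[:,:,::-1])
E
```

```text
t 19.3 tcp [529.4 102.9 232.7] phi 0.65 F [ 0.8  1.2 -2.9] w 0.33 q6 -0.46
t 19.35 tcp [529.4 102.9 232.7] phi 0.65 F [ 1.6  0.8 -1.8] w 0.324 q6 -0.46
```

View pics/s12z.png

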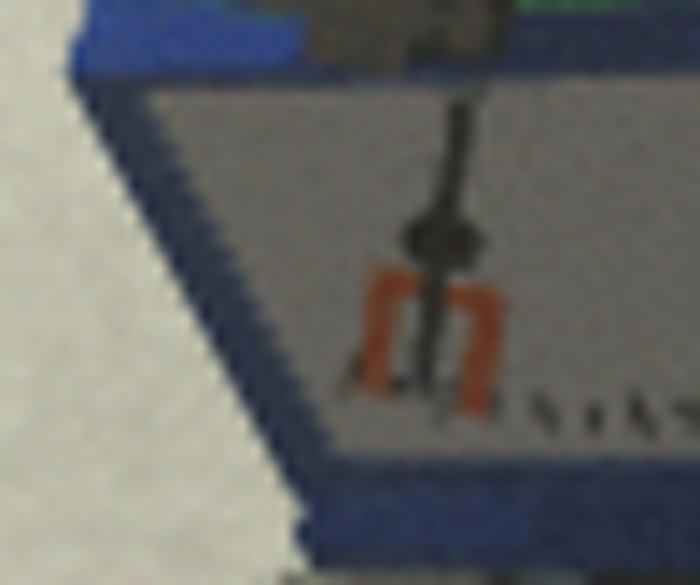

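View pics/t12.png

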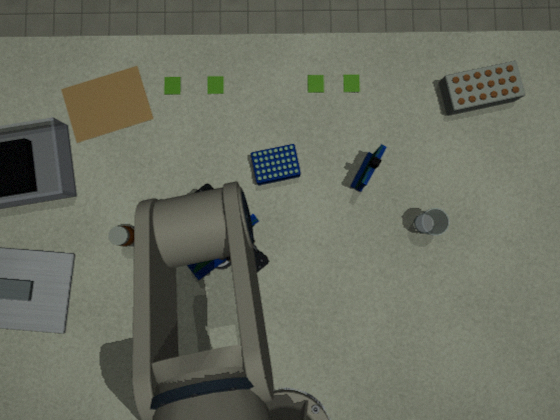

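The pose is steady: the tip is still centred, and the rack, beaker, bottle and small frame are where they were. I add a 0.1 mm press so the foot contact is sure, then hand in.

send_rows --pt "0 0 -0.1 0" --pt "0 0 0 0" --pt "0 0 0 0" --pt "0 0 0 0" --pt "0 0 0 0" --pt "0 0 0 0" --pt "0 0 0 0" --pt "0 0 0 0" --pt "0 0 0 0" --pt "0 0 0 0"

```text
time: 20.45
ee_pos: [529.4, 102.9, 232.6]
orientation: [-0.226, 0.67, 0.226, 0.67]
force: [1.6, -0.0, -1.3]
grip_width: 0.325
```

```bash
python3 -c "
from st import *
st();print(env.finish_job())"
```

```text
t 20.45 tcp [529.4 102.9 232.6] phi 0.65 F [ 1.6 -0.  -1.3] w 0.325 q6 -0.46
the job is handed in; nothing more can be done
None
```

The job was handed in at 20.5 s, with the cap fully home and the frame held by its grip on the cap, its pointer settled between the orange prongs.

- **Cap:** I pushed it with the closed fingertips until it bottomed at 31 N. Afterwards the flange stood 7 mm above the block top, the crest was at about 51 mm, and no red showed.
- **Lift and placing:** I lifted the large frame by its grip and turned it to a yaw of about 0.65 rad. That made it lean clear of the cap's lower ball and face the scene camera. It stood upright on the cap first.
- **Rocking:** I then leaned it about 0.4 rad. The foot stayed in place on the cap while it rocked.
- **Last checks:** The pointer tip was mid-gap and unchanged over more than 1 s. The foot's middle was over the cap and resting on it with about 3–4 N. In the last overhead view the tip rack, beaker, bottle and small frame had not visibly moved.

**Departure from the description:** I pinched the grip across its 30 mm side instead of the 28 mm named. The moves offered cannot tilt the tool, so the frame had to pivot about the jaw axis.

**Disagreements:** The three cameras differed by up to about 9 mm on where the block stood. I used the wrist camera's value, which lay between the other two. My estimates of the prong angle ranged from 0.37 to 0.42 rad, so I set the final lean by looking at the pointer between the prongs.

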